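Unlock a drive unit and work its selector lever through the zigzag gate

ROBOT

A 6-joint arm with a two-finger parallel gripper is mounted at the origin on a cart in front of the work surface, level with it; the furniture and walls round the work are solid. World frame = base frame: x ahead of the robot, y to its left, z up, the work surface at z = 0. Lengths are in m, angles in degrees, forces in N, time in s.
With the tool pointing down it reaches from about 0.325 to 0.775 m from the base axis. Payload 5.5 kg.
Tool frame: the origin (TCP) lies at the centre of the arm's flange, where the gripper is bolted on; the fingertips stand 182 mm ahead of it and the grasp point (between the pads) lies 163 mm ahead of it; z points along the fingers, y is the line along which they close (so a half turn about z gives the same grasp; the last joint's range is limited). The gripper opens to 88 mm and grips with 3 to 60 N. Pads are 20 mm wide; open, the fingers measure 115 mm over their backs; the gripper's body (75 mm by 178 mm) begins 61 mm behind the grasp point.
Start: joints at [69.746, 5.22, 70.514, -0, 104.267, -3.249], TCP at [0.175, 0.574, 0.405] pointing down, gripper open.
Joint ranges: [-164.24, 164.24], [-49.07, 125.15], [9.68, 141.18], [-86.29, 266.29], [3.28, 154.24], [-151.56, 151.56]. Speed limits (degrees/s): [147.25, 147.25, 172.46, 180, 180, 180].

INTERFACE

Orientations are given as [roll, pitch, yaw] about the fixed x, y, z axes, in that order (R = Rz(yaw) Ry(pitch) Rx(roll)).
In Python, from station import r gives the robot as it stands. The module is installed in compiled form; this text tells all that it offers. Calls block until the motion is done:
- r.reach(position, orientation): joint-space move of the TCP to a pose.
- r.servo_line(position, rotation=None, speed=0.15): straight line of the TCP; rotation=None keeps the orientation; speed is the mean speed in m/s.
- r.move_joints(angles): joint-space move.
- r.let_go() and r.grab(squeeze=None): open the fingers fully, or close them until they stop; squeeze is the grip in N (None keeps the last).
- r.wait(seconds).
- r.inverse_kinematics(position, orientation): joint angles nearest the present ones, or None.
- r.sense(): the state.
- r.snapshot(name): name is "scene" or "top" or "wrist"; returns a dict with "frame" (420x560x3 uint8, red, green, blue), "fx", "fy", "cx", "cy" (pixels), "dist_coeffs" ([k1, k2, p1, p2, k3] as OpenCV has them; the pictures are not rectified), "R" (3x3) and "t" (3): a world point X has camera coordinates R X + t. Camera axes: x right, y down, z forward; pixel columns grow to the right and rows downward; lengths in m; the calibration is good to about 2 mm. A picture is of the moment at which its call begins. There is no depth.
A pose or a line that the arm cannot do raises r.IKError and nothing moves.
- r.hand_in(): hands the job in; it is judged then, once.
The state is a dict: "clock": time; "joints": joint angles; "joint_vel": joint speeds; "joint_torque": joint torques, N m; "tcp_pos": TCP position; "orientation": TCP orientation; "contact_force": force on the tool from outside, world axes, zero at the start; "torque": the same for the moment, N m; "opening": finger opening in m; "gripper_force": force on a finger pad.
Only numpy, scipy, OpenCV 4.12 (cv2) and the standard library are available. Lean on these libraries where they do the work, as an engineer would, in place of code of your own. Each camera call takes 0.05 s, during which the arm holds its last target. There are 200 camera calls.

TASK

Put the bench drive unit into gear. Its selector lever is parked and locked: push the thin end of the release rod straight into the small square hole in the unit's side until the hidden catch trips and the lock bolt springs clear of the lever, and leave the rod lying flat on the table. Without forcing it, work the lever by its cup through the zigzag gate, slot by slot, from the park end to the far end and sideways into the last notch, and leave it there; do not disturb the glassware and bottles.

Things in the scene. Friction and masses are not known exactly. Their poses are not given: they have to be found in the camera images.
- drive_unit: Fixed grey box, 130 (x) x 180 (y) x 150 mm high, with an aluminium gate plate on top and a pulley on its left (+y) side. Origin: centre of its underside at table height; at yaw 0 x points away from the robot, y to the left. Its axes are meant below.
- gate_middle (a point): Middle of the zigzag gate, on the plate 150 mm up. Two slots along y, 16 mm wide: FAR (x +13 mm) and NEAR (x -13 mm). The lever's way: parked at far slot's -y end (y -49) > far slot to +y until a stop > across to near slot > near slot to +y until a stop > back across to far slot > far slot to +y, its end (y +49) > across into the last notch. The near slot also runs to -y, a dead end.
- last_notch (a point): Middle of the last notch, at plate height. The gate's two crossings, 16 mm wide, are set by steel blades screwed on the plate (6 mm thick): the first is centred somewhere from y = -31 to -21 mm of the unit, the second from y = +7 to +17, set anew each time and not reported. Each slot's stop is the edge of its crossing: a lever pushed against the stop can cross there.
- access_hole (a point): Centre of the 16 x 16 mm square hole, outer face of the unit's right (-y) side, 60 mm up, 30 mm to +x of the middle. Axis: the unit's y; wall 5 mm. A sprung pad (24 x 28 mm, 2.5 N, 6.6 N at its stop) lies 20 mm inside the outer face. The catch trips when the pad has gone in 6 mm (rod tip 26 mm inside); the pad's stop is at 14 mm (34 mm inside).
- lever_pivot (a point): Point where the lever's two hinge axes cross: on the unit's vertical middle line, 20 mm above the table.
- finger_cup (a point): Middle of the inner floor of the open black cup on the lever, 195 mm from the pivot. The cup opens away from the pivot: rim 31 mm above the floor, 68 mm across outside, 58 mm inside, 50 mm inside at the floor: closed fingertips fit in from above and can push it any way. Stem below: steel, 12 mm thick. The lever stays where it is left; it takes about 1 to 2 N at the cup.
- selector_run (a joint): Lever's angle along the gate, rad: 0 upright, positive towards the unit's +y. About -0.37 parked, about +0.37 at the far end. The stem's y at plate height is about 130 mm x tan(angle).
- selector_cross (a joint): Lever's angle across the gate, rad: about +0.10 in the far slot (+x), about -0.10 in the near slot and last notch (-x). From the pivot, a point at r up the lever lies at x = r sin(cross), y = r cos(cross) sin(run), z = r cos(cross) cos(run) in the unit's axes.
- park_bolt (a joint): Dark steel lock bolt, 8 mm wide, across the far slot just under the plate beside the parked lever. 0: locked, the lever can not leave park; about +0.022 m: sprung clear once the catch is tripped; it stays clear.
- release_rod: Loose rod lying on the table to the right of the unit, 180 mm long, 60 g: black squared handle 20 x 20 x 80 mm and a steel shaft 8 mm thick, 100 mm long. Origin on its axis at the middle of the handle (10 mm above the table when lying); x points along the shaft to the tip.
- rod_tip (a point): End of the rod's shaft, 140 mm from the handle's middle.
- beaker: Glass beaker, 75 x 68 x 82 mm, behind the work; leave it alone. Origin: centre of its underside.
- dropper: Dropper bottle, 33 mm wide, 94 mm high, to the left of the unit; leave it alone. Origin: centre of its underside.
- reagent_bottle: White bottle with blue cap, 64 mm wide, 131 mm high, behind the unit; leave it alone. Origin: centre of its underside.
There are look-alikes about, which are no part of the job. There is more than one size of the release_rod; the job needs the larger.

How it is judged (in metres and radians):
On the way, in this order (a step that is already met when the one before it is completed fails the run):
1. the lock bolt has sprung clear of the lever (value of joint park_bolt above 0.018 m), for 0.1 s.
2. the lever has crossed to the near slot through the first crossing (value of joint selector_cross below -0.06 rad and value of joint selector_run below -0.05 rad), for 0.1 s.
3. the lever has crossed back to the far slot through the second crossing (value of joint selector_cross above 0.06 rad and value of joint selector_run above 0 rad), for 0.1 s.
At the end, for the whole second after the job is handed in: The lever stands at rest in the last notch (run angle over 0.31 rad, cross angle below -0.06 rad), the lock bolt is clear (over 18 mm), and the rod lies flat and still on the table (handle axis below 16 mm, tip below 20 mm) (value of joint selector_run above 0.31 rad and value of joint selector_cross below -0.06 rad and value of joint park_bolt above 0.018 m and height (world z) of release_rod below 0.016 m and height (world z) of rod_tip below 0.02 m and linear speed of release_rod below 0.02 m/s and velocity of joint selector_run between -0.05 and 0.05 rad/s); the robot touches nothing.
It fails at once if the lever is forced (more than 80 N on it from the robot) (contact force between any of the arm, the fingers and selector_cross above 80 N).
It fails at once if the beaker, the dropper bottle or the reagent bottle is shifted by more than 30 mm (distance of any of beaker, dropper, reagent_bottle from where it was at the start of the episode above 0.03 m).
It also fails if it takes over 64 s, if anything falls off the work surface, if the arm or the gripper's body presses on something with over 40 N, if the wrist force passes 120 N, or if a joint passes its speed limit or range.

## Working session

There is one attempt and no reset: what is moved stays moved. The work goes in short steps, each a Python script; the robot and the scene stay as the last script left them, time stands still between calls to the robot, and variables do not carry over. Pictures are saved under pics/ and viewed, at most 10 in all, crops included, and the job is handed in when it is done.

```bash
mkdir -p pics; python3 - <<'E'
from station import r
import cv2,pickle
for n in ("scene","top"):
    s=r.snapshot(n); pickle.dump(s,open(f"pics/{n}.pkl","wb"))
    cv2.imwrite(f"pics/{n}0.png",cv2.resize(s["frame"][:,:,::-1],(800,600),interpolation=cv2.INTER_CUBIC))
    print(n,s["fx"],s["cx"],s["cy"],s["dist_coeffs"],s["R"],s["t"])
print(r.sense())
E
```

```text
scene 402.9308621150247 278.7624454043543 210.70000647146458 [0.01020941 0.         0.         0.         0.        ] [[-0.66385234 -0.7477932   0.0102665 ]
 [-0.62653551  0.54860544 -0.55361118]
 [ 0.40835441 -0.3739484  -0.83271199]] [0.34184508 0.5319416  1.06599407]
top 433.7530371853177 282.7500925294561 208.23873041014488 [-0.00481087  0.          0.          0.          0.        ] [[ 0.02708411 -0.99963246 -0.00118233]
 [-0.99669721 -0.02691396 -0.07661802]
 [ 0.07655803  0.00325356 -0.99705982]] [-0.10473623  0.61429982  1.4353629 ]
{'clock': 0.1, 'joints': array([ 6.97467480e+01,  5.25847843e+00,  7.05742823e+01,  1.46995648e-03,
        1.04265377e+02, -3.24862391e+00]), 'joint_vel': array([-0.11908217, -0.06622625, -0.15074448,  0.20020967, -0.02429037,
        0.02932055]), 'joint_torque': array([ 1.86227335e-03, -4.47854984e+01, -4.07572138e+01,  7.00297253e-02,
        2.84066016e-02, -1.26325867e-04]), 'tcp_pos': array([0.17548606, 0.57382222, 0.40362985]), 'orientation': array([-1.79902101e+02, -6.98431254e-03,  1.62995727e+02]), 'contact_force': array([ 0.01764953, -0.47332439,  0.66876891]), 'torque': array([ 0.00053503, -0.04603943,  0.01850023]), 'gripper_force': 0.0, 'opening': 0.08782102626057038}
```

View pics/scene0.png

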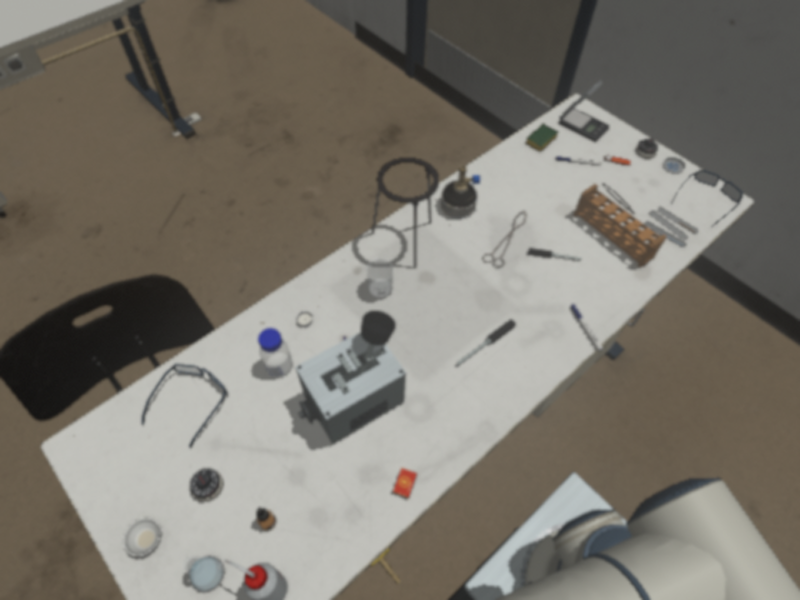

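View pics/top0.png

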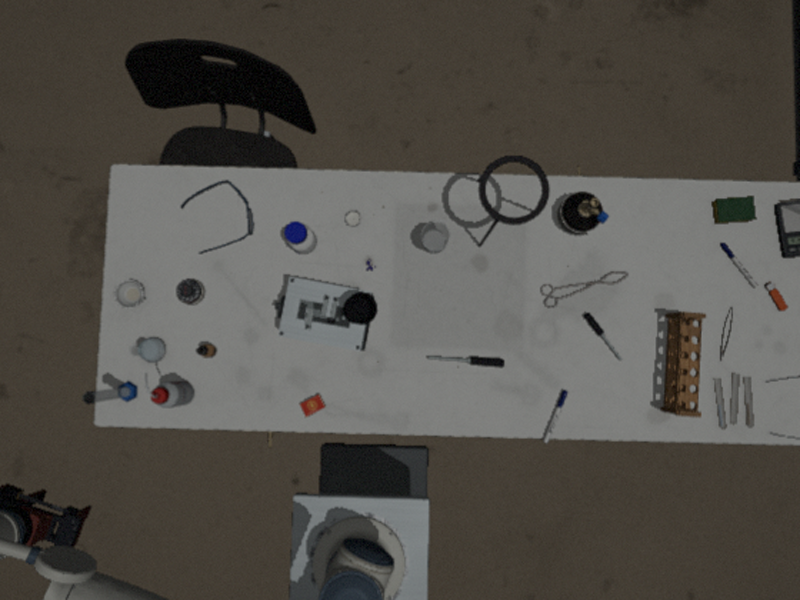

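```bash
cat > h.py <<'E'
import numpy as np,cv2,pickle
def K(s): return np.array([[s["fx"],0,s["cx"]],[0,s["fy"],s["cy"]],[0,0,1.]])
def back(s,uv,z):
    uv=np.array(uv,float).reshape(-1,1,2); n=cv2.undistortPoints(uv,K(s),np.array(s["dist_coeffs"]))[:,0]
    R=np.array(s["R"]);t=np.array(s["t"]);C=-R.T@t
    d=np.c_[n,np.ones(len(n))]@R; z=np.broadcast_to(z,len(n))
    return C+d*((z-C[2])/d[:,2])[:,None]
def proj(s,X):
    return cv2.projectPoints(np.array(X,float).reshape(-1,3),cv2.Rodrigues(np.array(s["R"]))[0],np.array(s["t"]),K(s),np.array(s["dist_coeffs"]))[0][:,0]
def crop(s,x0,y0,w,h,k,f):
    cv2.imwrite(f,cv2.resize(s["frame"][y0:y0+h,x0:x0+w,::-1],None,fx=k,fy=k,interpolation=cv2.INTER_CUBIC))
E
python3 - <<'E'
from h import *
s=pickle.load(open("pics/top.pkl","rb"))
crop(s,185,180,180,120,4.444,"pics/topc.png")
f=.7
for n,p,z in [("rodtip",(428,357),.004),("rodend",(504,362),.02),("small",(585,315),.0),("small2",(620,360),.0),("beaker",(432,237),.04),("bottle",(295,232),.131),("dropper",(206,350),.09),("plate corners",(287,276),.15),("",(375,292),.15),("",(366,348),.15),("",(279,330),.15),("cup",(359,307),.22)]:
    print(n,back(s,[(p[0]*f,p[1]*f)],z).round(3))
E
```

```text
rodtip [[ 0.479 -0.149  0.004]]
rodend [[ 0.472 -0.326  0.02 ]]
small [[ 0.588 -0.521  0.   ]]
small2 [[ 0.484 -0.605  0.   ]]
beaker [[ 0.76 -0.15  0.04]]
bottle [[0.747 0.155 0.131]]
dropper [[0.482 0.351 0.09 ]]
plate corners [[0.647 0.165 0.15 ]]
 [[ 0.617 -0.026  0.15 ]]
 [[ 0.497 -0.01   0.15 ]]
 [[0.53  0.177 0.15 ]]
cup [[0.58  0.002 0.22 ]]
```

View pics/topc.png

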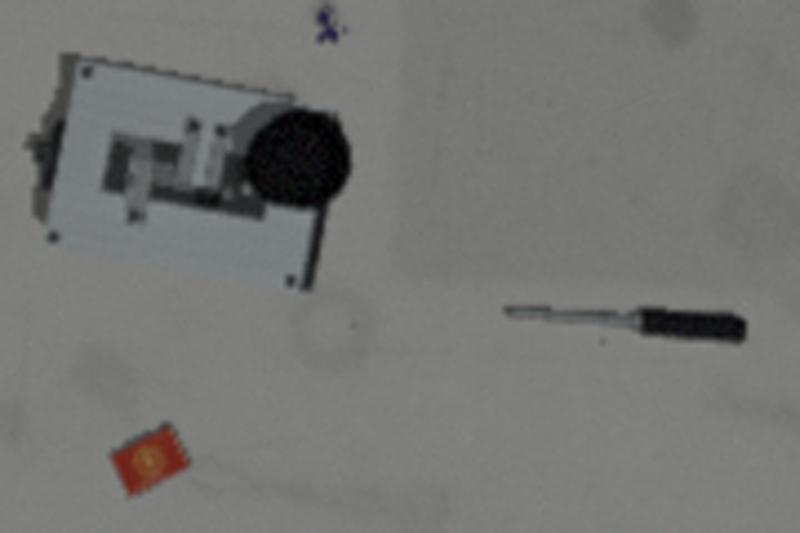

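```bash
python3 - <<'E'
from station import r
from h import *
s=pickle.load(open("pics/top.pkl","rb"))
k=4.444
P=back(s,[(185+u/k,180+v/k) for u,v in [(78,58),(48,240),(303,288),(335,108)]],.15);print(P.round(4),np.linalg.norm(np.diff(P,axis=0),axis=1))
print(back(s,[(185+505/k,180+311/k),(185+637/k,180+319/k),(185+745/k,180+328/k)],[.01,.01,.01]).round(4))
for yw in (90,-90,0,180):
  for p in ([.5,-.02,.52],[.47,-.2,.45],[.47,-.25,.19]):
    q=r.inverse_kinematics(p,[180,0,yw]); print(yw,p,None if q is None else np.round(q,1))
r.reach([.42,-.02,.52],[180,0,90]); w=r.snapshot("wrist"); pickle.dump(w,open("pics/w1.pkl","wb"))
print(w["R"],-np.array(w["R"]).T@w["t"],w["fx"])
r.reach([.47,-.2,.47],[180,0,90]); w=r.snapshot("wrist"); pickle.dump(w,open("pics/w2.pkl","wb"))
print(-np.array(w["R"]).T@w["t"],r.sense()["clock"])
a=pickle.load(open("pics/w1.pkl","rb"))["frame"];b=w["frame"]
cv2.imwrite("pics/w12.png",np.vstack([cv2.resize(np.hstack([a,b]),(800,300),interpolation=cv2.INTER_AREA)])[:,:,::-1])
E
```

```text
[[ 0.6474  0.1597  0.15  ]
 [ 0.521   0.1752  0.15  ]
 [ 0.4929 -0.0013  0.15  ]
 [ 0.6175 -0.0195  0.15  ]] [0.12735956 0.1787403  0.1258946 ]
[[ 0.4784 -0.1454  0.01  ]
 [ 0.475  -0.2455  0.01  ]
 [ 0.4705 -0.3275  0.01  ]]
90 [0.5, -0.02, 0.52] [ -6.2  -6.9  70.6  -0.  116.3  -6.2]
90 [0.47, -0.2, 0.45] [-26.9  -7.7  78.6   0.  109.1 -26.9]
90 [0.47, -0.25, 0.19] [-31.7  -1.3  99.2   0.   82.1 -31.7]
-90 [0.5, -0.02, 0.52] None
-90 [0.47, -0.2, 0.45] None
-90 [0.47, -0.25, 0.19] [-31.7  -1.3  99.2  -0.   82.1 148.3]
0 [0.5, -0.02, 0.52] [ -6.2  -6.9  70.6  -0.  116.3  83.8]
0 [0.47, -0.2, 0.45] [-26.9  -7.7  78.6  -0.  109.1  63.1]
0 [0.47, -0.25, 0.19] [-31.7  -1.3  99.2  -0.   82.1  58.3]
180 [0.5, -0.02, 0.52] [ -6.2  -6.9  70.6   0.  116.3 -96.2]
180 [0.47, -0.2, 0.45] [ -26.9   -7.7   78.6    0.   109.1 -116.9]
180 [0.47, -0.25, 0.19] [ -31.7   -1.3   99.2    0.    82.1 -121.7]
[[ 9.99998614e-01  1.63388946e-03 -3.21541885e-04]
 [ 1.66234390e-03 -9.68120746e-01  2.50478457e-01]
 [ 9.79627413e-05 -2.50478644e-01 -9.68122120e-01]] [0.420417   0.04836353 0.50039652] 336.64896814165246
[ 0.4703164  -0.13134215  0.45121851] 3.3167
```

View pics/w12.png

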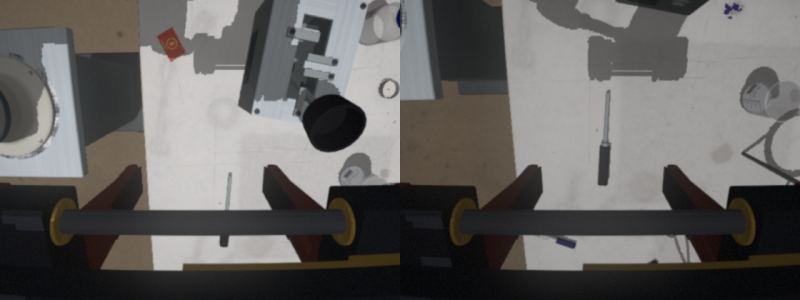

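```bash
python3 - <<'E'
from h import *
a=pickle.load(open("pics/w1.pkl","rb"))["frame"];b=pickle.load(open("pics/w2.pkl","rb"))["frame"]
A=cv2.resize(a[0:230,320:540],None,fx=2.6,fy=2.6,interpolation=cv2.INTER_CUBIC)
B=cv2.resize(b[110:280,260:315],(187,578),interpolation=cv2.INTER_CUBIC)
M=np.zeros((600,A.shape[1]+190,3),np.uint8);M[:598,:A.shape[1]]=A;M[:578,A.shape[1]:A.shape[1]+187]=B
print(M.shape,A.shape);cv2.imwrite("pics/m.png",M[:,:,::-1])
E
```

```text
(600, 762, 3) (598, 572, 3)
```

View pics/m.png

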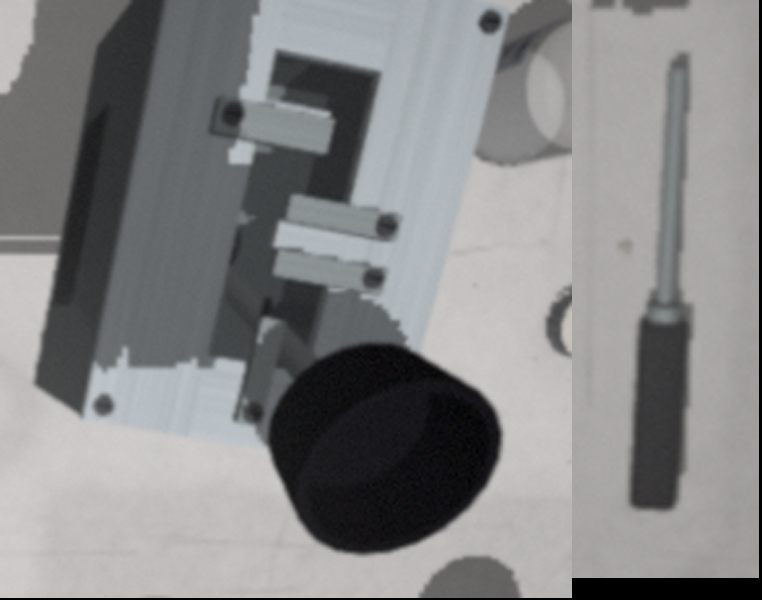

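```bash
cat >> h.py <<'E'
def unit2w(p,U):  # U=x,y,yaw(rad)
    p=np.atleast_2d(p); c,s_=np.cos(U[2]),np.sin(U[2])
    return np.c_[U[0]+c*p[:,0]-s_*p[:,1],U[1]+s_*p[:,0]+c*p[:,1],p[:,2]]
def w2unit(p,U):
    p=np.atleast_2d(p)-[U[0],U[1],0]; c,s_=np.cos(U[2]),np.sin(U[2])
    return np.c_[c*p[:,0]+s_*p[:,1],-s_*p[:,0]+c*p[:,1],p[:,2]]
E
python3 - <<'E'
from h import *
from scipy.optimize import least_squares
w=pickle.load(open("pics/w1.pkl","rb"));w2=pickle.load(open("pics/w2.pkl","rb"));t=pickle.load(open("pics/top.pkl","rb"))
px=lambda u,v:(320+u/2.6,v/2.6)
uv=np.array([px(*p) for p in [(82,417),(278,52),(380,72),(37,383)]])
X=np.array([(-.065,-.09,.15),(-.021,.057,.15),(.021,.057,.15),(-.065,-.09,0)])
sc=back(w,[px(103,405),px(490,20)],.15); print("screw mid",sc.mean(0),"dist",np.linalg.norm(sc[0]-sc[1]))
f=lambda U:np.r_[(proj(w,unit2w(X,U))-uv).ravel(),(unit2w([(0,0,.15)],U)[0,:2]-sc.mean(0)[:2])*800]
o=least_squares(f,[.57,.08,-.15]);print(o.x,np.degrees(o.x[2]),o.fun.round(1)); U=o.x
tu=[(185+u/4.444,180+v/4.444) for u,v in [(78,58),(48,240),(303,288),(335,108)]]
print("top says",w2unit(back(t,tu,.15),U).round(4))
print("screws",w2unit(sc,U).round(4))
print("gate",w2unit(back(w,[px(278,52),px(380,72)],.15),U).round(4))
print("farblade lo",w2unit(back(w,[px(275,275),px(360,290)],.156),U).round(4))
print("farblade hi",w2unit(back(w,[px(293,196),px(385,213)],.156),U).round(4))
print("near lo",w2unit(back(w,[px(235,138),px(328,155)],.156),U).round(4))
print("div",w2unit(back(w,[px(270,320),px(245,418)],.156),U).round(4))
np.save("U.npy",U)
q=lambda u,v:(260+(u-572)/3.4,110+v/3.4)
R=back(w2,[q(680,57),q(664,312),q(655,508)],[.01,.01,.02]);print("rod",R.round(4)); print(np.linalg.norm(R[0]-R[1]),np.linalg.norm(R[2]-R[1]))
print("hole",unit2w([(.03,-.09,.06)],U))
E
```

```text
screw mid [0.57057642 0.08092573 0.15      ] dist 0.2039448508886766
[ 0.57089299  0.08089045 -0.15320666] -8.77809476258377 [ 1.   0.5 -0.6 -0.7  0.8  0.2 -1.9  0.1  0.3 -0. ]
top says [[ 0.0636  0.0896  0.15  ]
 [-0.0637  0.0856  0.15  ]
 [-0.0645 -0.0932  0.15  ]
 [ 0.0613 -0.0921  0.15  ]]
screws [[-0.0588 -0.0836  0.15  ]
 [ 0.0581  0.0835  0.15  ]]
gate [[-0.0203  0.0565  0.15  ]
 [ 0.0202  0.057   0.15  ]]
farblade lo [[-0.0046 -0.0234  0.156 ]
 [ 0.0301 -0.0231  0.156 ]]
farblade hi [[-0.0048  0.0061  0.156 ]
 [ 0.0323  0.0064  0.156 ]]
near lo [[-0.0315  0.0224  0.156 ]
 [ 0.0049  0.0228  0.156 ]]
div [[-0.0024 -0.0402  0.156 ]
 [-0.0029 -0.0791  0.156 ]]
rod [[ 0.4816 -0.1461  0.01  ]
 [ 0.4759 -0.2455  0.01  ]
 [ 0.4724 -0.3255  0.02  ]]
0.09962679626514176 0.08070281374753875
hole [[ 0.58680688 -0.0126336   0.06      ]]
```

```bash
python3 - <<'E'
from station import r
from h import *
U=np.load("U.npy")
g=np.array([.4743,-.2855])-.025*np.array([.0513,.9987]); yw=87.1
r.reach([*g,.27],[180,0,yw]); r.servo_line([*g,.1865],speed=.12)
r.grab(30); s=r.sense(); print(s["opening"],s["gripper_force"],s["tcp_pos"],s["contact_force"])
gz=s["tcp_pos"][2]; off=gz-.010; print("off",off)
r.servo_line([*g,off+.06],speed=.15)
yu=90+np.degrees(U[2]); p=unit2w([(.03,-.09-.035-.165,0)],U)[0,:2]
r.servo_line([*p,off+.06],[180,0,yu],speed=.15)
r.wait(.2);s=r.sense();print(s["tcp_pos"],s["orientation"],s["opening"],s["contact_force"],s["clock"],p,off)
w=r.snapshot("wrist");pickle.dump(w,open("pics/w3.pkl","wb"))
e=proj(w,unit2w([(.03,-.125,.06),(.03,-.09,.06),(.03,-.225,.06)],U));print(e)
x0,y0=(e[0]-[110,120]).astype(int);x0=max(x0,0);y0=max(y0,0);print(x0,y0)
crop(w,x0,y0,230,200,3,"pics/w3.png")
E
```

```text
0.019745553508521686 29.91381525993347 [ 0.473009   -0.31047953  0.18648316] [ 0.26698333  0.14057129 -1.00001522]
off 0.1764831607658388
[ 0.55589131 -0.21094693  0.23651422] [-1.79998699e+02  6.69221281e-03  8.11639307e+01] 0.020067940623234744 [-0.33553244  0.58375617 -0.48084684] 7.8167 [ 0.55628527 -0.21029096] 0.1764831607658388
[[ 282.65335302 -128.23268555]
 [ 282.59390317 -216.11228184]
 [ 282.84606814  119.77422314]]
172 0
```

View pics/w3.png

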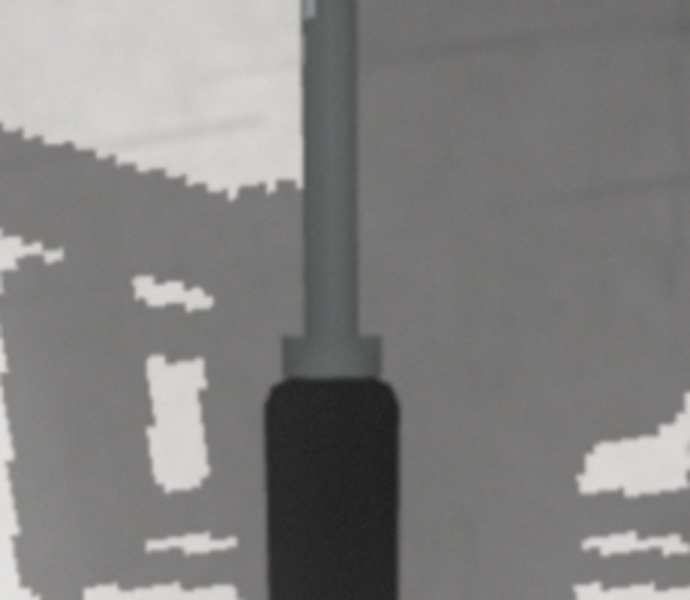

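```bash
python3 - <<'E'
from station import r
from h import *
U=np.load("U.npy"); z=.2365; d=np.array([-np.sin(U[2]),np.cos(U[2])])
f0=r.sense()["contact_force"]
for dep in (-.008,.006,.014,.022,.027,.030,.032,.034,.036):
    p=unit2w([(.0303,-.09+dep-.165,0)],U)[0,:2]
    r.servo_line([*p,z],speed=.08 if dep<.02 else .05)
    s=r.sense(); a=(s["tcp_pos"][:2]-p)@d; F=s["contact_force"]-f0
    print(dep,"lag",a.round(4),"axial",(F[:2]@d).round(2),F.round(2),s["opening"].round(4))
    if -(F[:2]@d)>(7 if dep>.02 else 4): break
print(s["clock"])
w=r.snapshot("top");pickle.dump(w,open("pics/t2.pkl","wb"));w=r.snapshot("wrist");pickle.dump(w,open("pics/w4.pkl","wb"))
E
```

```text
Traceback (most recent call last):
AttributeError: 'float' object has no attribute 'round'
```

```bash
python3 - <<'E'
from station import r
from h import *
U=np.load("U.npy"); z=.2365; d=np.array([-np.sin(U[2]),np.cos(U[2])])
f0=r.sense()["contact_force"]
for dep in (.006,.014,.022,.027,.030,.032,.034,.036):
    p=unit2w([(.0303,-.09+dep-.165,0)],U)[0,:2]
    r.servo_line([*p,z],speed=.08 if dep<.02 else .05)
    s=r.sense(); a=(s["tcp_pos"][:2]-p)@d; F=s["contact_force"]-f0
    print(dep,"lag",round(a,4),"axial",round(float(F[:2]@d),2),F.round(2),round(s["opening"],4))
    if -(F[:2]@d)>(7 if dep>.02 else 4): break
print(s["clock"],f0)
w=r.snapshot("top");pickle.dump(w,open("pics/t2.pkl","wb"));w=r.snapshot("wrist");pickle.dump(w,open("pics/w4.pkl","wb"))
E
```

```text
0.006 lag 0.0005 axial 0.73 [ 0.7   0.63 -1.26] 0.0198
0.014 lag 0.0004 axial 0.91 [ 0.17  0.89 -1.16] 0.0198
0.022 lag 0.0001 axial -0.31 [ 1.31 -0.51 -0.34] 0.0195
0.027 lag -0.0002 axial -3.34 [-0.54 -3.3   0.  ] 0.0196
0.03 lag -0.0003 axial -3.55 [ 0.11 -3.61 -0.7 ] 0.0199
0.032 lag -0.0003 axial -4.06 [-0.16 -4.08 -0.4 ] 0.02
0.034 lag -0.0005 axial -5.37 [-1.04 -5.27 -0.47] 0.02
0.036 lag -0.0006 axial -5.16 [-0.17 -5.2  -0.21] 0.0198
10.4917 [-0.67597374 -0.82414914 -0.10064617]
```

```bash
cat > lev.py <<'E'
from station import r
from h import *
U=np.load("U.npy"); ex=np.array([np.cos(U[2]),np.sin(U[2]),0]); ey=np.array([-ex[1],ex[0],0])
def fu():  # fingertip in unit frame
    return w2unit(r.sense()["tcp_pos"]-[0,0,.182],U)[0]
def go(p,speed=.1): # fingertip to unit-frame point
    r.servo_line(list(unit2w([p],U)[0]+[0,0,.182]),speed=speed)
def push(cur,axis,end,coarse,fmax=6,f0=np.zeros(3),zf=None,fine=.002):
    """step along axis (0 x,1 y): coarse steps to `coarse`, fine steps to `end`, until force>fmax"""
    cur=np.array(cur,float); sg=np.sign(end-cur[axis]); d=(ex,ey)[axis]; log=[]
    while sg*(end-cur[axis])>1e-6:
        st=.007 if sg*(coarse-cur[axis])>.003 else fine
        cur[axis]+=sg*min(st,abs(end-cur[axis]))
        if zf: cur[2]=zf(cur)
        go(cur,.06)
        F=r.sense()["contact_force"]-f0; f=-sg*float(F@d); log.append((round(cur[axis],4),round(f,1)))
        if f>fmax: break
    print(log[-10:],"F",F.round(1),"clock",r.sense()["clock"]); return cur
E
python3 - <<'E'
from lev import *
def rod(dep,z,sp): 
    p=unit2w([(.0303,-.09+dep-.165,0)],U)[0,:2]; r.servo_line([*p,z],speed=sp)
rod(-.05,.2365,.12); rod(-.05,.187,.1); print(r.sense()["contact_force"])
r.let_go(); p=r.sense()["tcp_pos"]; r.servo_line([p[0],p[1],.45],speed=.25)
r.grab(10)
go([.0207,-.0745,.268],.2); r.wait(.2)
s=r.sense();print(s["contact_force"],s["opening"],fu(),s["clock"])
t=r.snapshot("scene");pickle.dump(t,open("pics/s3.pkl","wb"))
U_=U; e=proj(t,unit2w([(.0207,-.08,.23)],U))[0];print(e)
crop(t,int(e[0]-100),int(e[1]-75),200,150,4,"pics/s3.png")
E
```

```text
[ 0.45727105 -0.96036572 -1.22927784]
[-0.23830518 -0.39448722 -0.85135482] 0.0006493166704647586 [ 0.0208195  -0.07532183  0.2679951 ] 17.275
[264.52845684 225.57385125]
```

View pics/s3.png

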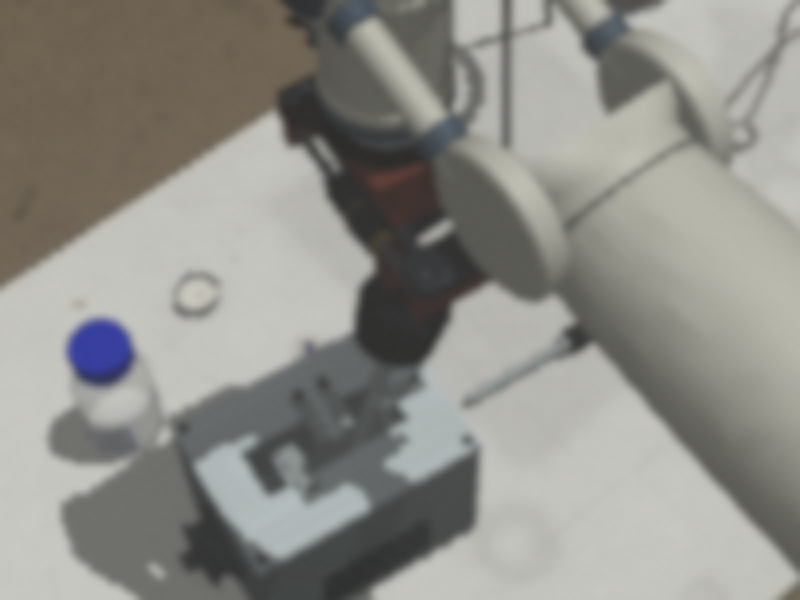

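```bash
python3 - <<'E'
from lev import *
f0=r.sense()["contact_force"]
for z in (.24,.225,.213):
    go([.0207,-.0745,z],.1); F=r.sense()["contact_force"]-f0; print(z,F.round(1))
    if abs(F).max()>5: raise SystemExit
zf=lambda c: .02+.207*np.cos(np.interp(c[1],[-.0745,-.06,-.029],[-.37,-.37,-.22]))
c=push([.0207,-.0745,.213],1,-.018,-.036,6,f0,zf)
np.save("c.npy",c);np.save("f0.npy",f0);print(fu())
E
```

```text
0.24 [0.6 0.4 0.1]
0.225 [ 0.6 -0.3  0.2]
0.213 [-0.3  0.6  0.6]
[(np.float64(-0.0675), np.float64(0.4)), (np.float64(-0.0605), np.float64(0.5)), (np.float64(-0.0535), np.float64(0.5)), (np.float64(-0.0465), np.float64(-0.3)), (np.float64(-0.0395), np.float64(0.5)), (np.float64(-0.0325), np.float64(2.9)), (np.float64(-0.0305), np.float64(8.5))] F [-0.6 -8.5 -2.5] clock 20.2
[ 0.02086306 -0.03161978  0.22103534]
```

```bash
python3 - <<'E'
from lev import *
c=np.load("c.npy");f0=np.load("f0.npy")
c=push(c,0,-.042,-.026,6,f0)
np.save("c.npy",c);print(fu())
w=r.snapshot("wrist");pickle.dump(w,open("pics/w5.pkl","wb"))
E
```

```text
[(np.float64(0.0067), np.float64(-3.4)), (np.float64(-0.0003), np.float64(-3.7)), (np.float64(-0.0073), np.float64(-3.3)), (np.float64(-0.0143), np.float64(-2.1)), (np.float64(-0.0213), np.float64(1.6)), (np.float64(-0.0283), np.float64(0.9)), (np.float64(-0.0303), np.float64(0.5)), (np.float64(-0.0323), np.float64(2.7)), (np.float64(-0.0343), np.float64(4.7)), (np.float64(-0.0363), np.float64(9.5))] F [ 8.9 -4.3 -1.6] clock 23.0667
[-0.03556502 -0.03084469  0.22172038]
```

```bash
python3 - <<'E'
from lev import *
c=np.load("c.npy");f0=np.load("f0.npy")
c[0]+=.006; go(c)
zf=lambda c: .02+.207*np.cos(np.interp(c[1],[-.031,.041],[-.22,.127]))+.001
c=push(c,1,.054,.034,6,f0,zf); print(fu())
if c[1]>.033:
    c=push(c,0,.046,.026,6,f0); print(fu())
np.save("c.npy",c)
E
```

```text
[(np.float64(0.0115), np.float64(0.2)), (np.float64(0.0185), np.float64(-0.0)), (np.float64(0.0255), np.float64(-0.5)), (np.float64(0.0325), np.float64(-0.6)), (np.float64(0.0345), np.float64(0.3)), (np.float64(0.0365), np.float64(1.0)), (np.float64(0.0385), np.float64(0.7)), (np.float64(0.0405), np.float64(1.6)), (np.float64(0.0425), np.float64(5.5)), (np.float64(0.0445), np.float64(10.4))] F [ -1.  -10.3  -0.5] clock 27.275
[-0.03009905  0.04317895  0.22604482]
[(np.float64(-0.0023), np.float64(-3.5)), (np.float64(0.0047), np.float64(-4.6)), (np.float64(0.0117), np.float64(-1.4)), (np.float64(0.0187), np.float64(0.2)), (np.float64(0.0257), np.float64(-0.2)), (np.float64(0.0277), np.float64(-0.1)), (np.float64(0.0297), np.float64(0.7)), (np.float64(0.0317), np.float64(1.1)), (np.float64(0.0337), np.float64(4.0)), (np.float64(0.0357), np.float64(9.9))] F [-10.3  -1.5   2.9] clock 30.6583
[0.03468768 0.04450539 0.22624355]
```

```bash
python3 - <<'E'
from lev import *
c=np.load("c.npy");f0=np.load("f0.npy")
c[0]-=.006; go(c)
zf=lambda c: .02+.207*np.cos(np.interp(c[1],[.044,.09],[.127,.37]))+.001
c=push(c,1,.105,.083,6,f0,zf); print(fu())
if c[1]>.08:
    c=push(c,0,-.046,-.026,6,f0); print(fu())
    if c[0]<-.028:
        c[0]+=.012;c[1]-=.012; go(c); c[2]=.30; go(c,.2); c[1]+=.0; c[0]-=.17;c[2]=.33; go(c,.25)
        t=r.snapshot("top");print(r.sense()["clock"])
        e=proj(t,unit2w([(0,0,.15)],U))[0]; crop(t,int(e[0]-90),int(e[1]-70),230,150,3.4,"pics/end.png")
np.save("c.npy",c)
E
```

```text
[(np.float64(0.0585), np.float64(-0.1)), (np.float64(0.0655), np.float64(0.3)), (np.float64(0.0725), np.float64(-0.4)), (np.float64(0.0795), np.float64(-0.1)), (np.float64(0.0865), np.float64(-0.3)), (np.float64(0.0885), np.float64(-0.0)), (np.float64(0.0905), np.float64(1.3)), (np.float64(0.0925), np.float64(1.2)), (np.float64(0.0945), np.float64(4.5)), (np.float64(0.0965), np.float64(8.2))] F [-2.6 -7.9 -0.3] clock 33.7833
[0.02985902 0.09544405 0.213642  ]
[(np.float64(0.0087), np.float64(-0.8)), (np.float64(0.0017), np.float64(-1.6)), (np.float64(-0.0053), np.float64(-1.6)), (np.float64(-0.0123), np.float64(-1.7)), (np.float64(-0.0193), np.float64(-1.1)), (np.float64(-0.0263), np.float64(-0.9)), (np.float64(-0.0283), np.float64(3.7)), (np.float64(-0.0303), np.float64(3.6)), (np.float64(-0.0323), np.float64(5.5)), (np.float64(-0.0343), np.float64(6.6))] F [ 5.6 -7.3  2.5] clock 36.9167
[-0.03341885  0.09577042  0.21463148]
38.7083
```

View pics/end.png

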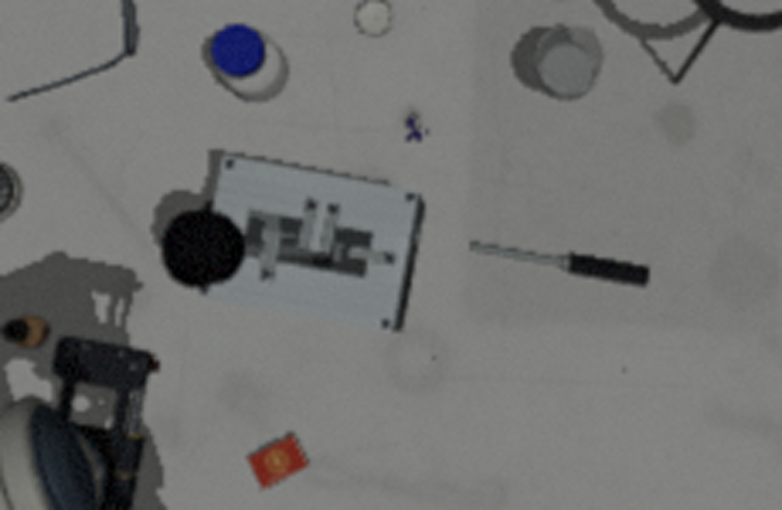

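```bash
python3 - <<'E'
from lev import *
t=r.snapshot("top"); e=proj(t,unit2w([(0,0,.15)],U))[0]; o=np.array([int(e[0]-90),int(e[1]-70)])
for run in (.31,.37):
  for cr in (-.1,0,.1):
    q=.222; print(run,cr,(proj(t,unit2w([(q*np.sin(cr),q*np.cos(cr)*np.sin(run),.02+q*np.cos(cr)*np.cos(run))],U))[0]-o)*3.4)
print(r.sense()["contact_force"])
E
```

```text
0.31 -0.1 [211.4226826  246.32414245]
0.31 0 [215.85594923 220.4843902 ]
0.31 0.1 [221.53281691 195.01965575]
0.37 -0.1 [198.0184458  243.94372801]
0.37 0 [202.37479    218.18874914]
0.37 0.1 [208.1267637  192.83382287]
[ 0.03243663 -0.43050607  0.25395292]
```

The cup centre at (203, 248) matches run ≈ 0.36 and cross ≈ -0.10, so the lever is in the last notch. The rod is flat on the table and the bottles have not moved.

```bash
python3 -c "
from station import r
print(r.hand_in())"
```

```text
the job is handed in; nothing more can be done
None
```

I handed the job in at about 39 s (limit 64 s). The last overhead picture shows the lever in the last notch, the release rod lying on the table and the glassware unmoved. The lock bolt is out of the cameras' view, but the lever left park freely, and the hand-in gave no verdict.

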